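# Feed the pine slat under the drag spring of the drilling jig

### The job

With your fingertips, press the pine slat firmly down into its drilling jig and, keeping it pressed, slide it under the gate and the steel drag spring until its front end is fully home against the red end stop; then let go and move clear. Only push the slat, never lift it out of the jig, and leave the glue bottle, the screwdriver and the offcut where they are.

Things in the scene. Friction and masses are not known exactly. Their poses are not given: they have to be found in the camera images.
- jig: Drilling jig fixed on the bench: dark base 355 x 110 x 12 mm, x from -235 to +120 mm. Two blue side rails along the channel, tops at height 34 mm, 53.6 mm apart inside; an aluminium gate over it, a steel leaf (drag) spring behind the gate, a red end stop. Origin on the bench top on the channel's centre line; +x is the feed direction along the channel, z up.
- gate (a point): Middle of the underside of the aluminium gate bar, in the jig at x = 37 mm, height 42 mm. The bar spans x = 30 to 44 mm; its top with two brass bushings is at height 64 mm.
- stop (a point): Point on the red end stop's face on the channel's centre line, in the jig at x = 85 mm, height 38 mm; the stop's top is at height 58 mm.
- bed (a joint): Downward travel of the sprung white bed plate under the slat, m: 0 up, 0.010 fully down on its hard stop. Springs push up with 5 N at 0, 11 N at 0.010. Bed up: the slat's wooden top is at height 48 mm and its front would butt on the gate. Bed fully down: 38 mm, and it passes under the gate with 4 mm to spare.
- leaf (a joint): Lift of the steel leaf (drag) spring, rad: 0 at rest (tip at height about 35 mm), about 0.1 to 0.25 with the slat under it. In the jig it runs from x = 44 to 88 mm, sloping down in the feed direction, and drags on the slat with 1 to 3 N.
- slat: Loose pine slat 170 x 50 x 20 mm, about 90 g, lying lengthwise on the bed in the channel, 1.8 mm play each side. Origin at the centre of its underside; +x points to its front end (x = 85 mm), z up. At the start its front is 25 to 60 mm short of the gate; fully home its origin is at x = 0 in the jig. It slides easily on the bed (friction about 0.2).
- slat_front (a point): Centre of the front end face of the slat.
- slat_grip (a point): Centre of the top of the red-brown sandpaper strip (75 x 44 mm, 1 mm proud of the wood) on the rear half of the slat's top, 42.5 mm behind the slat's middle: at height 49 mm with the bed up, 39 mm with it fully down. Friction about 0.9: fingertips pressing here with 12 to 20 N drag the slat along without slipping.
- glue: White glue bottle with orange cap, 44 mm diameter, 125 mm tall, on the bench on the far side of the jig by its stop. Origin at the centre of its underside. Not to be disturbed.
- driver: Screwdriver with red handle, 190 mm long, lying on the bench on the far side of the jig. Not to be disturbed.
- offcut: Brown wooden offcut 70 x 45 x 35 mm on the bench on the robot's side of the jig. Origin at the centre of its underside. Not to be disturbed.
Things that resemble listed ones, but are neither listed nor needed, are in the scene too. There is more than one size of the slat; the job needs the middle-sized.

How it is judged:
On the way, in this order (a step that is already met when the one before it is completed fails the run):
1. the slat is pressed down on its bed while its front is still before the gate (value of joint bed above 0.005 m and x of slat_front in the frame of jig below 0.032 m), for 0.1 s.
2. kept pressed, the slat goes under the gate and lifts the drag spring (value of joint bed above 0.004 m and value of joint leaf above 0.04 rad and x of slat_front in the frame of jig above 0.062 m), for 0.05 s.
At the end, for the whole second after the job is handed in: The slat's front end is within 4 mm of the end stop, the slat lies in the channel under the gate with the drag spring resting on it, and it is at rest and released (x of slat_front in the frame of jig between 0.081 and 0.088 m and z of slat in the frame of jig below 0.026 m and angle between the x axis of slat and the x axis of jig, either way round below 0.1 rad and value of joint leaf above 0.04 rad and linear speed of slat below 0.01 m/s); the robot touches nothing.
It fails at once if the slat is lifted off its bed (more than 10 mm above where it lay) or tipped by more than 0.25 rad (z of slat in the frame of jig above 0.038 m or angle between slat's own z axis and vertical above 0.25 rad).
It fails at once if the glue bottle, the screwdriver or the offcut is moved by more than 15 mm (distance of any of glue, driver, offcut from where it was at the start of the episode above 0.015 m).
It fails at once if the glue bottle is tipped (angle between glue's own z axis and vertical above 0.3 rad).
It also fails if it takes over 35 s, if anything falls off the work surface, if the arm or the gripper's body presses on something with over 40 N, if the wrist force passes 120 N, or if a joint passes its speed limit or range.

### The arm

A 6-joint arm with a two-finger parallel gripper is mounted at the origin on the work surface. World frame = base frame: x ahead of the robot, y to its left, z up, the work surface at z = 0. Lengths are in m, angles in rad, forces in N, time in s.
With the tool pointing down it reaches from about 0.35 to 0.975 m from the base axis. Payload 4.9 kg.
Tool frame: the origin (TCP) lies midway between the tips of the shut fingers; the grasp point (between the pads) lies 19 mm behind it (manip.pinch_z is the distance from the TCP to the grasp point, in m); z points along the fingers, y is the direction in which the jaws open and shut (so a half turn about z gives the same grasp; the last joint's range is limited). The gripper opens to 85 mm and grips with 20 to 120 N. Pads are 22 mm wide; open, the fingers measure 114 mm over their backs; the gripper's body (76 mm by 85 mm) begins 54 mm behind the grasp point. The pads swing forward as they close: fully open they stand 13 mm farther back than shut.
Start: joints at [-0.119, 0.053, 1.613, -0, 1.476, -0.119], TCP at [0.625, 0, 0.231] pointing down, gripper open.
Joint ranges: [-3.01, 3.01], [-1.01, 2.22], [0.06, 2.58], [-1.02, 4.17], [0.09, 2.62], [-3.14, 3.14]. Speed limits (rad/s): [2.57, 2.57, 3.14, 3.14, 3.14, 3.14].

### API

Orientations are given as a unit quaternion [w, x, y, z].
In Python, from plant import manip gives the robot as it stands.
- The arm moves only by the tool drive_tool, never from a script. Its argument "commands" is text: rows parted by semicolons, each of 5 numbers parted by spaces: the finger opening in mm, from 0 to 85.4, then the shift along the tool's x, y, z in units of 30 mm (1.0 is 30 mm), then the turn about the tool's z in degrees. A call has exactly 8 rows; each row shifts and turns the commanded pose from where the row before left it, along the tool's axes as they then stand; what a row does not reach is not made up. A row lasts 1/8 s, in which the tool goes at most 62.5 mm and 10.7 degrees, less where a joint would pass 70% of its speed; a pose out of reach is approached as far as the arm can. A call is refused whole if a number of a shift passes 1 or a number of a turn 10.7, either way. A call with a gripper value outside its range is refused whole. The fingers move at their own pace and stop on an object; the grip force is fixed at half the most. Time passes only in rows, so rows that do not move let the fingers close, or fill a call up. It gives the time, the measured TCP pose, the force and the opening at its end, in the units of the state.
- manip.state(): the state, without advancing time (a new reading comes with each control period).
- manip.grab_frame(name): name is "scene" or "side" or "wrist"; returns the picture (420x560x3 uint8, red, green, blue); there is no depth.
- manip.camera_params(name): a dict with "fx", "fy", "cx", "cy" (pixels), "xyz" and "orientation" of the camera in the world. Camera axes: x right, y down, z forward; pixel columns grow to the right and rows downward; lengths in m; the calibration is good to about 2 mm. A picture is of the moment at which its call begins: read the wrist's pose just before it. camera_params takes no time and is no camera call; for the wrist camera it gives the pose at the moment of the call.
- manip.job_done(): hands the job in, once; it reports no verdict.
The state is a dict: "time": time; "joint_pos": joint angles; "joint_vel": joint speeds; "joint_efforts": joint torques, N m; "tool_pos": TCP position; "tool_rot": TCP orientation; "contact_force": force on the tool from outside, world axes, zero at the start; "ft_torque": the same for the moment, N m; "gripper_width": opening from 0.0 (shut) to 1.0 (fully open).
Only numpy, scipy, OpenCV 4.12 (cv2) and the standard library are available. Lean on these libraries where they do the work, as an engineer would, in place of code of your own. Each camera call takes 0.05 s, during which the arm holds its last target. There are 200 camera calls.

## Working session

There is one attempt and no reset: what is moved stays moved. The work goes in short steps, Python scripts to look and compute and a tool call to move; the robot and the scene stay as the last step left them, time stands still between calls to the robot, and variables do not carry over. Pictures are saved under pics/ and viewed, about 8 in all and at most 12, crops included, and the job is handed in when it is done.

Besides the shell and the picture viewer there is one more tool, called after ">>>" by a JSON object that holds its "api" and its "payload", one argument or row to a line. drive_tool: Moves the arm, as the interface text tells. Its arguments: {"type":"object","properties":{"commands":{"type":"string"}},"required":["commands"]}

```bash
mkdir -p pics; python3 - <<'E'
from plant import manip
import cv2
print(manip.state())
for n in("scene","side"):
    cv2.imwrite(f"pics/{n}1.png",manip.grab_frame(n)[:,:,::-1]); print(n,manip.camera_params(n))
print(manip.camera_params("wrist"))
E
```

```text
{'time': 0.0, 'joint_pos': array([-1.18986365e-01,  5.33543817e-02,  1.61432082e+00, -1.09865442e-05,
        1.47598727e+00, -1.18998040e-01]), 'joint_vel': array([-0.00015731,  0.00046336, -0.00064659,  0.0001902 , -0.00156897,
       -0.00076675]), 'joint_efforts': array([ 2.70554956e-04, -3.93670499e+01, -3.70175600e+01, -1.62778279e-04,
        6.93513779e-03, -6.06393527e-06]), 'tool_pos': array([6.24368588e-01, 8.13451068e-05, 2.30048533e-01]), 'tool_rot': array([-8.10108745e-04,  7.07101903e-01,  7.07110902e-01, -6.44042809e-04]), 'contact_force': array([ 0.22294349,  0.10855983, -0.01827212]), 'ft_torque': array([-0.08831301,  0.02859849, -0.01953507]), 'gripper_width': 0.9970837246932396}
scene {'fx': 459.087801097271, 'fy': 459.087801097271, 'cx': 284.8888703940651, 'cy': 202.30170661165528, 'xyz': array([0.98116924, 0.47239179, 0.70128773]), 'orientation': array([-0.12827824,  0.32748208,  0.86151421, -0.36618773])}
side {'fx': 412.1747404726065, 'fy': 412.1747404726065, 'cx': 280.78325069069393, 'cy': 214.04611651935454, 'xyz': array([0.52257305, 0.80868961, 0.59169599]), 'orientation': array([ 0.00738314, -0.03152742,  0.87890157, -0.47590288])}
{'fx': 371.35241337361623, 'fy': 371.35241337361623, 'cx': 279.7165378998111, 'cy': 207.1631490577639, 'xyz': array([0.62394353, 0.08420344, 0.37211703]), 'orientation': array([ 1.64603128e-01,  9.86359425e-01,  3.05395700e-04, -8.95143877e-04])}
```

View pics/scene1.png

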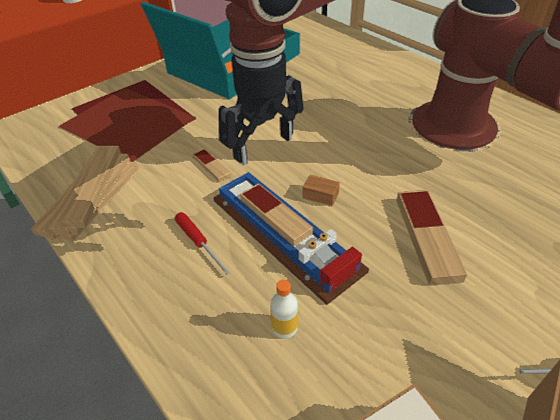

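View pics/side1.png

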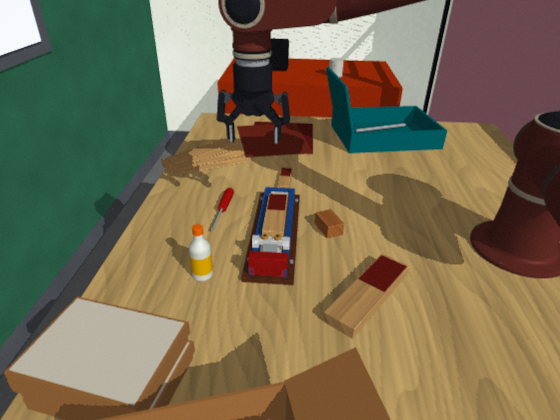

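The scene view shows three slats with sandpaper: a small one on the bench at (210,165), a large one at (430,235), and the middle-sized one in the jig at (272,213). I choose the one in the jig, as described. The glue bottle is at (285,310), the driver at (200,240) and the offcut at (321,190). Next I'll check the choice in a close crop.

```bash
python3 - <<'E'
import cv2
im=cv2.imread("pics/scene1.png")[160:310,200:380]
cv2.imwrite("pics/crop1.png",cv2.resize(im,None,fx=4,fy=4,interpolation=cv2.INTER_CUBIC))
E
```

```text
(no output)
```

View pics/crop1.png

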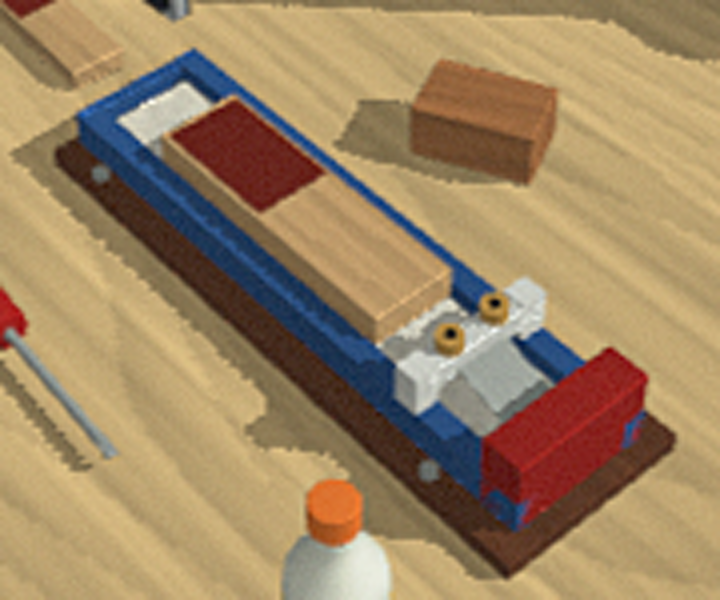

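```bash
cat > h.py <<'E'
import numpy as np
from scipy.optimize import least_squares
from scipy.spatial.transform import Rotation as R
def rot(q): return R.from_quat(np.roll(q,-1)).as_matrix()
def ray(c,u,v,z):
    d=rot(c["orientation"])@[(u-c["cx"])/c["fx"],(v-c["cy"])/c["fy"],1]
    return c["xyz"]+d*(z-c["xyz"][2])/d[2]
E
python3 - <<'E'
from h import *
from plant import manip
c=manip.camera_params("scene")
f=lambda u,v,z: ray(c,(u+.5)/4-.5+200,(v+.5)/4-.5+160,z)[:2]
J=np.array([(-.235,-.055),(.12,-.055),(.12,.055)])
W=np.array([f(57,152,.012),f(508,565,.012),f(675,435,.012)])
print(W, np.linalg.norm(W[0]-W[1]),np.linalg.norm(W[1]-W[2]))
M=lambda a:np.array([[np.cos(a),-np.sin(a)],[np.sin(a),np.cos(a)]])
s=least_squares(lambda p:((J@M(p[2]).T+p[:2])-W).ravel(),[.6,.2,1.5]);p=s.x
print("jig",p,"res",s.fun)
tj=lambda w:(w-p[:2])@M(p[2])
for n,u,v,z in[("rf",165,138,.048),("rn",237,95,.048),("fn",452,272,.048),("ff",375,322,.048),("sand_f",263,212,.049),("sand_n",326,170,.049),("stopface",487,440,.058),("stopface",612,350,.058),("bush",451,330,.064),("bush",494,298,.064)]:
    w=f(u,v,z);print(n,w,tj(w))
for n,u,v,z in[("offcut",(495),82,.035),("offc near",555,90,.035),("offl",412,108,.035),("cap",334,500,.125)]: print(n,f(u,v,z),tj(f(u,v,z)))
E
```

```text
[[ 0.63163363 -0.18217675]
 [ 0.63552542  0.16894215]
 [ 0.52744453  0.17040288]] 0.3511404653212468 0.10809076896692202
jig [0.57984886 0.05094696 1.55857375] res [ 0.00033889 -0.00253096  0.000786    0.00132362 -0.00112489  0.00120734]
rf [ 0.60211118 -0.11874025] [-0.16940244 -0.02433462]
rn [ 0.55342739 -0.1195104 ] [-0.17076756  0.02433612]
fn [0.55676774 0.04954593] [-0.00168303  0.02306227]
ff [0.60545018 0.04831889] [-0.00231497 -0.02563153]
sand_f [ 0.59911874 -0.04207236] [-0.09277685 -0.02040535]
sand_n [ 0.55636957 -0.04360287] [-0.09482974  0.02232192]
stopface [0.62031023 0.13785648] [ 0.08739756 -0.03939612]
stopface [0.54258248 0.13943515] [0.0880261  0.03834512]
bush [0.59219006 0.08548443] [ 0.03468573 -0.01191815]
bush [0.56401954 0.08472075] [0.0335778  0.01624093]
offcut [ 0.43420798 -0.0446216 ] [-0.09734148  0.14446193]
offc near [ 0.41482675 -0.01810271] [-0.07106146  0.16416584]
offl [ 0.48185674 -0.05965045] [-0.11178684  0.09663305]
cap [0.72081406 0.15416113] [ 0.10492937 -0.13969316]
```

The measured sizes match: base 351 x 108 mm, slat 169 x 49 mm, stop face at x = 88 mm. The crop confirms the middle slat, with its front at about jig x = -2 mm. The grip point is at about world (0.578, -0.078), and the feed direction is about world +y, which is tool +x. I'll go above the grip with the fingers shut.

>>> {"api": "drive_tool", "payload": {
  "commands": "0 -0.37 -0.22 0.7 0;0 -0.37 -0.22 0.7 0;0 -0.37 -0.22 0.7 0;0 -0.37 -0.22 0.7 0;0 -0.37 -0.22 0.7 0;0 -0.37 -0.22 0.7 0;0 -0.37 -0.22 0.7 0;0 0 0 0 0"
}}

```text
time: 1.1
tool_pos: [0.5767, -0.078, 0.0816]
tool_rot: [-0.002, 0.708, 0.707, -0.001]
contact_force: [0.8, 0.4, 0.2]
gripper_width: 0.001
```

```bash
python3 - <<'E'
from plant import manip
import cv2
print(manip.state()["tool_pos"],manip.state()["contact_force"])
cv2.imwrite("pics/w2.png",manip.grab_frame("scene")[130:300,190:390,::-1].repeat(3,0).repeat(3,1))
E
```

```text
[ 0.57670625 -0.07803775  0.08157096] [0.77852446 0.37902809 0.15898181]
```

View pics/w2.png

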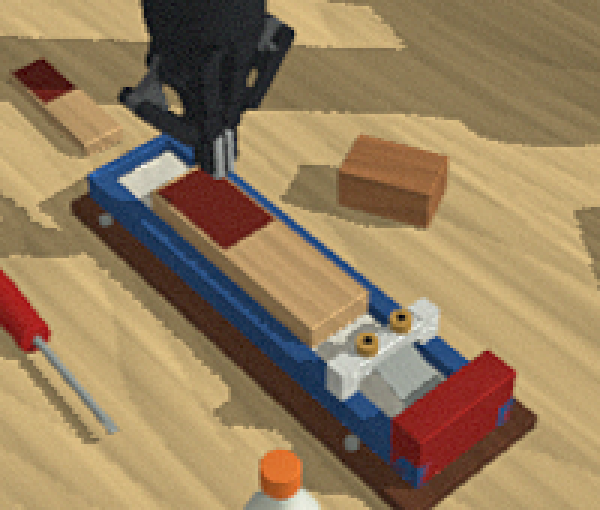

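The fingertips at about crop (218,172) hang over the sandpaper, and the TCP reads where I wanted it. Next I'll descend slowly into contact.

>>> {"api": "drive_tool", "payload": {
  "commands": "0 0 0 0.3 0;0 0 0 0.3 0;0 0 0 0.3 0;0 0 0 0.15 0;0 0 0 0.1 0;0 0 0 0.1 0;0 0 0 0.05 0;0 0 0 0 0"
}}

```text
time: 2.15
tool_pos: [0.5794, -0.0778, 0.0461]
tool_rot: [0.001, 0.707, 0.707, 0.0]
contact_force: [-1.0, 0.5, 4.8]
gripper_width: -0.002
```

>>> {"api": "drive_tool", "payload": {
  "commands": "0 0 0 0.06 0;0 0 0 0.06 0;0 0 0 0.06 0;0 0 0 0.05 0;0 0 0 0.03 0;0 0 0 0 0;0 0 0 0 0;0 0 0 0 0"
}}

```text
time: 3.15
tool_pos: [0.5799, -0.078, 0.0393]
tool_rot: [0.001, 0.707, 0.707, 0.001]
contact_force: [-2.1, -0.1, 8.9]
gripper_width: 0.002
```

>>> {"api": "drive_tool", "payload": {
  "commands": "0 0 0 0.04 0;0 0 0 0.04 0;0 0 0 0.03 0;0 0 0 0 0;0 0 0 0 0;0 0 0 0 0;0 0 0 0 0;0 0 0 0 0"
}}

```text
time: 4.15
tool_pos: [0.5806, -0.0782, 0.0387]
tool_rot: [0.001, 0.707, 0.707, 0.001]
contact_force: [-7.4, 2.2, 21.6]
gripper_width: 0.004
```

The slat is fully down (tip at 38.7 mm, about 21 N). Next I'll slide it, easing off slightly on pressure and side load.

>>> {"api": "drive_tool", "payload": {
  "commands": "0 0.05 -0.03 -0.02 0;0 0.15 -0.02 0 0;0 0.2 0 0 0;0 0.2 0 0 0;0 0.2 0 0 0;0 0.2 0 0 0;0 0.2 0 0 0;0 0.1 0 0 0"
}}

```text
time: 5.15
tool_pos: [0.5809, -0.0402, 0.0389]
tool_rot: [0.004, 0.707, 0.707, 0.002]
contact_force: [-0.4, -2.6, 13.6]
gripper_width: -0.003
```

```bash
python3 - <<'E'
from plant import manip
import cv2
print(manip.state()["tool_pos"],manip.state()["contact_force"])
cv2.imwrite("pics/w3.png",manip.grab_frame("scene")[130:300,190:390,::-1].repeat(4,0).repeat(4,1)[:600])
E
```

```text
[ 0.58092753 -0.040196    0.03894553] [-0.42807433 -2.6381528  13.58812274]
```

View pics/w3.png

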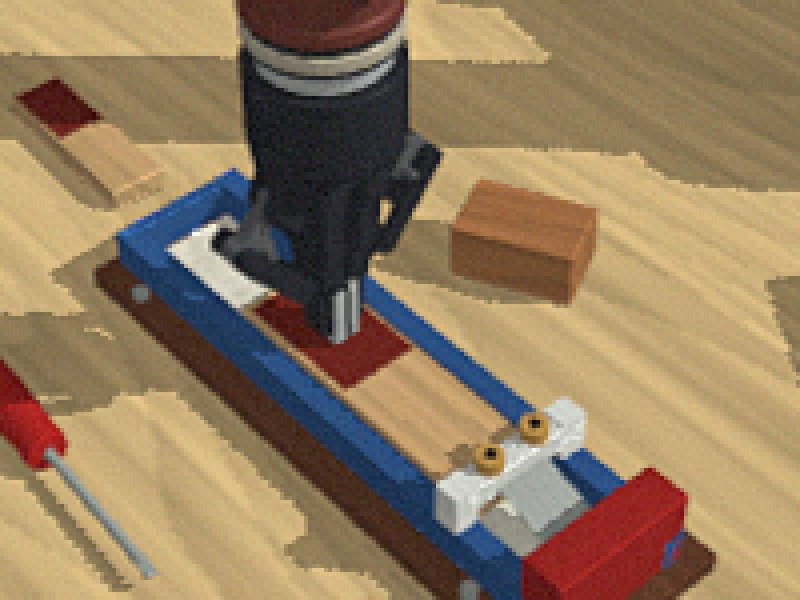

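The slat follows and its front is under the gate bar, with the fingers still mid-sandpaper at (345,335). I'll carry on with slightly more pressure.

>>> {"api": "drive_tool", "payload": {
  "commands": "0 0.1 0 0.04 0;0 0.2 0 0 0;0 0.2 0 0 0;0 0.2 0 0 0;0 0.2 0 0 0;0 0.2 0 0 0;0 0.2 0 0 0;0 0.1 0 0 0"
}}

```text
time: 6.2
tool_pos: [0.5814, 0.0008, 0.0389]
tool_rot: [0.005, 0.707, 0.707, 0.001]
contact_force: [-2.6, -6.5, 18.0]
gripper_width: -0.004
```

>>> {"api": "drive_tool", "payload": {
  "commands": "0 0.08 0 0 0;0 0.08 0 0 0;0 0.06 0 0 0;0 0.06 0 0 0;0 0.03 0 0 0;0 0.03 0 0 0;0 0 0 0 0;0 0 0 0 0"
}}

```text
time: 7.2
tool_pos: [0.5815, 0.0101, 0.0389]
tool_rot: [0.005, 0.707, 0.707, 0.001]
contact_force: [-2.6, -8.8, 18.9]
gripper_width: -0.0
```

```bash
python3 - <<'E'
from plant import manip
import cv2
cv2.imwrite("pics/w4.png",manip.grab_frame("scene")[150:300,200:390,::-1].repeat(4,0).repeat(4,1)[:600])
E
```

```text
(no output)
```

View pics/w4.png

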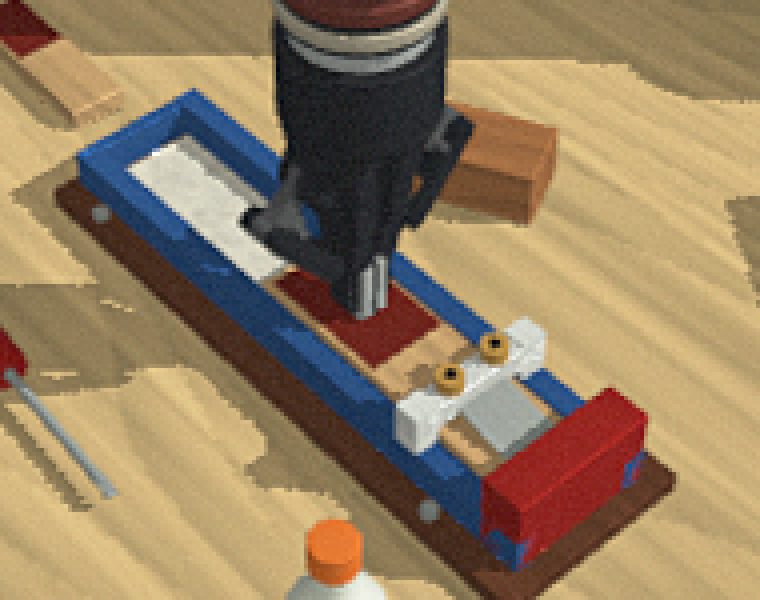

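```bash
python3 - <<'E'
from h import *
from plant import manip
c=manip.camera_params("scene")
a=1.55857;p=np.array([.57985,.05095]);M=np.array([[np.cos(a),-np.sin(a)],[np.sin(a),np.cos(a)]])
for u,v in[(438,322),(375,365)]:
    print((ray(c,(u+.5)/4-.5+200,(v+.5)/4-.5+150,.039)[:2]-p)@M)
E
```

```text
[-0.00726396  0.01927575]
[-0.0068093  -0.02176503]
```

Sandpaper front at about -7 mm, where home is -5 mm, so roughly 2 mm may remain. I'll push on until the force shows the stop.

>>> {"api": "drive_tool", "payload": {
  "commands": "0 0.04 0 0 0;0 0.04 0 0 0;0 0.03 0 0 0;0 0.03 0 0 0;0 0 0 0 0;0 0 0 0 0;0 0 0 0 0;0 0 0 0 0"
}}

```text
time: 8.25
tool_pos: [0.5818, 0.0127, 0.0389]
tool_rot: [0.007, 0.707, 0.707, -0.0]
contact_force: [-1.5, -14.4, 17.2]
gripper_width: -0.002
```

>>> {"api": "drive_tool", "payload": {
  "commands": "0 0.03 0 0 0;0 0.03 0 0 0;0 0 0 0 0;0 0 0 0 0;0 0 0 0 0;0 0 0 0 0;0 0 0 0 0;0 0 0 0 0"
}}

```text
time: 9.25
tool_pos: [0.5819, 0.0143, 0.0389]
tool_rot: [0.007, 0.707, 0.707, -0.0]
contact_force: [-2.2, -15.1, 16.9]
gripper_width: -0.002
```

The along-channel force has saturated at the friction limit (15.1 / 16.9 ≈ 0.9), so the slat is against the stop and the tip is starting to slip. I'll lift straight off.

>>> {"api": "drive_tool", "payload": {
  "commands": "0 0 0 -0.3 0;0 0 0 -0.5 0;0 0 0 -0.7 0;0 -0.3 0 -0.7 0;0 -0.8 0 -0.7 0;0 -0.9 0 -0.7 0;0 -0.9 0 -0.5 0;0 0 0 0 0"
}}

```text
time: 10.25
tool_pos: [0.5785, -0.0695, 0.1597]
tool_rot: [0.002, 0.708, 0.706, 0.001]
contact_force: [-0.2, -0.5, -0.6]
gripper_width: -0.003
```

```bash
python3 - <<'E'
from plant import manip
import cv2
print(manip.state()["tool_pos"],manip.state()["contact_force"])
cv2.imwrite("pics/w5.png",manip.grab_frame("scene")[150:300,200:390,::-1].repeat(4,0).repeat(4,1)[:600])
E
```

```text
[ 0.57850448 -0.06945177  0.15965808] [-0.22694537 -0.47766828 -0.58942221]
```

View pics/w5.png

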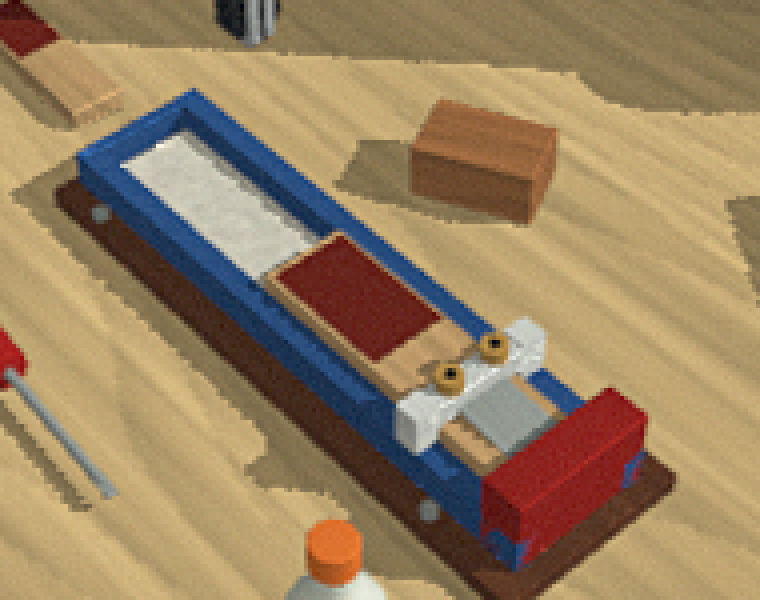

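```bash
python3 - <<'E'
from h import *
from plant import manip
c=manip.camera_params("scene")
a=1.55857;p=np.array([.57985,.05095]);M=np.array([[np.cos(a),-np.sin(a)],[np.sin(a),np.cos(a)]])
for u,v,z in[(441,317,.043),(376,361,.043),(265,278,.042),(340,233,.042),(487,440+40-40+40,.058),(612,390,.058)]:
    print((ray(c,(u+.5)/4-.5+200,(v+.5)/4-.5+150,z)[:2]-p)@M)
print(manip.state()["joint_vel"].round(3))
E
```

```text
[-0.0060823   0.02005914]
[-0.00575503 -0.02202866]
[-0.08361926 -0.02691572]
[-0.08293863  0.02136336]
[ 0.08739465 -0.03939469]
[0.0880229  0.03834656]
[ 0.023  0.015  0.03   0.004 -0.003  0.003]
```

```bash
python3 -c "
from plant import manip
print(manip.job_done(), manip.state()['time'])"
```

```text
the job is handed in; nothing more can be done
the job is handed in; nothing more can be done
```

I pressed the middle-sized slat down with the fingertips shut and slid it under the gate and drag spring to the red stop. I then lifted off and handed the job in at about 10.3 s of the 35 s allowed; no verdict is reported.

**Pressing down:** the fingertips went down to a height of about 39 mm, which is the bed's hard stop. At that point the slat's front was at about x = -2 mm in the jig, well before the gate.

**Sliding:** the pressing force read about 14 to 19 N during the slide, and about 22 N for a moment before it. At the end the push force levelled off at about 15 N, roughly 0.9 of the press. The tip was then starting to slip while the slat stayed against the stop.

**Last checks:**
- **Slat position:** measured in the final picture, the front is at about 84 mm by the sandpaper edge and 87 mm by the rear edge. The two differ by about 2.6 mm, but both fall within the 81 to 88 mm allowed.
- **Fit:** the slat looks straight in the channel, under the gate, with the leaf resting on it. I saw the leaf's lift only in the picture and did not measure it.
- **Robot:** the wrist force is about zero and the tool is clear at a height of 160 mm.
- **Other objects:** the glue bottle, screwdriver and offcut look unmoved in the pictures, though I did not measure them again.

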